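Pack the taped osteotomes into their colour-coded set trays

TASK

Pick out the three osteotomes with coloured tape (the single straight bone chisels) and lay each one lengthways, flat and centred on the silicone strip of the tray that has the same colour as the tape on its handle. Leave the other taped instruments (trocar, rongeur and tweezers) where they lie.

Things in the scene. Friction and masses are not known exactly. Their poses are not given: they have to be found in the camera images.
- red_osteotome: osteotome: one straight steel bar 175 x 11 x 10 mm, loose, 70 g, red tape 24 mm long round its handle (at y = -58 mm). Origin: mid-length, underside; y runs from the butt (y = -87.5) to the thin cutting edge (y = +87.5), which at first points roughly away from the robot; z up. Grip across its width (x) from above at y = -20 mm, near its balance point: there 10 mm wide, 9 mm thick
- blue_osteotome: osteotome: one straight steel bar 183 x 13 x 10 mm, loose, 70 g, blue tape 24 mm long round its handle (at y = -58 mm). Origin: mid-length, underside; y runs from the butt (y = -91.5) to the thin cutting edge (y = +91.5), which at first points roughly away from the robot; z up. Grip across its width (x) from above at y = -20 mm, near its balance point: there 12 mm wide, 9 mm thick
- yellow_osteotome: osteotome: one straight steel bar 191 x 15 x 10 mm, loose, 70 g, yellow tape 24 mm long round its handle (at y = -58 mm). Origin: mid-length, underside; y runs from the butt (y = -95.5) to the thin cutting edge (y = +95.5), which at first points roughly away from the robot; z up. Grip across its width (x) from above at y = -20 mm, near its balance point: there 14 mm wide, 9 mm thick
- red_tray: shallow steel tray, fixed, 240 x 76 mm outside, rim 10 mm high, walls 4 mm thick, with a red silicone rest strip 210 mm long and 36 mm wide along its middle; the strip's top is 8 mm above the bench. Origin: centre of the tray's underside at bench height; its own x axis runs along the tray and the strip, y across. Roughly lengthways to the robot's x
- blue_tray: shallow steel tray, fixed, 240 x 76 mm outside, rim 10 mm high, walls 4 mm thick, with a blue silicone rest strip 210 mm long and 36 mm wide along its middle; the strip's top is 8 mm above the bench. Origin: centre of the tray's underside at bench height; its own x axis runs along the tray and the strip, y across. Roughly lengthways to the robot's x
- yellow_tray: shallow steel tray, fixed, 240 x 76 mm outside, rim 10 mm high, walls 4 mm thick, with a yellow silicone rest strip 210 mm long and 36 mm wide along its middle; the strip's top is 8 mm above the bench. Origin: centre of the tray's underside at bench height; its own x axis runs along the tray and the strip, y across. Roughly lengthways to the robot's x
- trocar: trocar, 184 x 27 x 27 mm, a fat turned bulb-shaped steel handle with red tape and a thin pointed shaft: a bystander, loose. Origin: middle of its length, on its underside; y from the point to the handle
- rongeur: rongeur (bone nipper), 171 x 40 x 15 mm, two bowed handles with blue tape on each: a bystander, loose. Origin: middle of its length, on its underside; y from the handles to the jaws
- tweezers: tweezers, 135 x 14 x 10 mm, two springy arms meeting in a point, with yellow tape: a bystander, loose, lying crosswise beyond the trays. Origin: middle of its length, on its underside; y along it

How it is judged (in metres and radians):
At the end, for the whole second after the job is handed in: Each osteotome lies flat, released and at rest on the strip of its own colour's tray: its middle within 18 mm of the tray's centre lengthways and 14 mm crosswise, within 0.17 rad of the tray's length (either way round), its underside 4 to 14 mm above the bench (x of red_osteotome in the frame of red_tray between -0.018 and 0.018 m and y of red_osteotome in the frame of red_tray between -0.014 and 0.014 m and z of red_osteotome in the frame of red_tray between 0.004 and 0.014 m and angle between the y axis of red_osteotome and the x axis of red_tray, either way round below 0.17 rad and angle between each of red_osteotome, blue_osteotome, yellow_osteotome's own z axis and vertical below 0.2 rad and linear speed of each of red_osteotome, blue_osteotome, yellow_osteotome below 0.02 m/s and contact force between each of red_osteotome, blue_osteotome, yellow_osteotome and the fingers below 0.1 N and x of blue_osteotome in the frame of blue_tray between -0.018 and 0.018 m and y of blue_osteotome in the frame of blue_tray between -0.014 and 0.014 m and z of blue_osteotome in the frame of blue_tray between 0.004 and 0.014 m and angle between the y axis of blue_osteotome and the x axis of blue_tray, either way round below 0.17 rad and x of yellow_osteotome in the frame of yellow_tray between -0.018 and 0.018 m and y of yellow_osteotome in the frame of yellow_tray between -0.014 and 0.014 m and z of yellow_osteotome in the frame of yellow_tray between 0.004 and 0.014 m and angle between the y axis of yellow_osteotome and the x axis of yellow_tray, either way round below 0.17 rad); the robot touches nothing.
It fails at once if the trocar is shifted by more than 25 mm (distance of trocar from where it was at the start of the episode above 0.025 m).
It fails at once if the rongeur is shifted by more than 25 mm (distance of rongeur from where it was at the start of the episode above 0.025 m).
It fails at once if the tweezers is shifted by more than 25 mm (distance of tweezers from where it was at the start of the episode above 0.025 m).
It also fails if it takes over 104 s, if anything falls off the work surface, if the arm or the gripper's body presses on something with over 40 N, if the wrist force passes 120 N, or if a joint passes its speed limit or range.

ROBOT

A 6-joint arm with a two-finger parallel gripper is mounted at the origin on a cart in front of the work surface, level with it; the furniture and walls round the work are solid. World frame = base frame: x ahead of the robot, y to its left, z up, the work surface at z = 0. Lengths are in m, angles in degrees, forces in N, time in s.
With the tool pointing down it reaches from about 0.4 to 0.825 m from the base axis. Payload 7 kg.
Tool frame: the origin (TCP) lies midway between the tips of the shut fingers; the grasp point (between the pads) lies 19 mm behind it (hold_point_z is the distance from the TCP to the grasp point, in m); z points along the fingers, y is the line along which they close (so a half turn about z gives the same grasp; the last joint's range is limited). The gripper opens to 88 mm and grips with 3 to 60 N. Pads are 19 mm wide; open, the fingers measure 130 mm over their backs; the gripper's body (78 mm by 193 mm) begins 47 mm behind the grasp point.
Start: joints at [-53.91, 20.546, 0.682, 0, -70.136, -16.507], TCP at [0.226, -0.636, 0.227] pointing down, gripper open.
Joint ranges: [-176.03, 176.03], [-82.01, 121.73], [-58.28, 71.71], [-173.87, 95.51], [-174.79, -0.11], [-173.66, 173.66]. Speed limits (degrees/s): [136.94, 136.94, 172.46, 180, 180, 180].

INTERFACE

Orientations are given as [roll, pitch, yaw] about the fixed x, y, z axes, in that order (R = Rz(yaw) Ry(pitch) Rx(roll)).
In Python, from plant import get_state, capture, close_job, hold_point_z gives the robot as it stands.
- The arm moves only by the shell command python3 -m inch 'ROWS' [FORCE]. ROWS is text: rows parted by semicolons, each of 5 numbers parted by spaces: the shift along the tool's x, y, z normalised to -1 to 1, where 1 is 0.15 m, then the turn about the tool's z normalised to -1 to 1, where 1 is 360 degrees, then the opening, from 0 (shut) to 1 (fully open). In form: tx ty tz spin grip; .... A call has exactly 8 rows; each row shifts and turns the commanded pose from where the row before left it, along the tool's axes as they then stand; what a row does not reach is not made up. A row lasts 1/8 s, in which the tool goes at most 62.5 mm and 10.7 degrees, less where a joint would pass 70% of its speed; a pose out of reach is approached as far as the arm can. A call with a number of a shift or a turn outside -1 to 1 is refused whole. A call with a gripper value outside its range is refused whole. The fingers move at their own pace and stop on an object; FORCE is the grip in N (left out, the last holds). Time passes only in rows, so rows that do not move let the fingers close, or fill a call up. It gives the time, the measured TCP pose, the force, the opening and the grip force at its end, in the units of the state.
- get_state(): the state, without advancing time (a new reading comes with each control period).
- capture(name): name is "scene" or "top" or "wrist"; returns a dict with "color" (420x560x3 uint8, blue, green, red), "mtx" (3x3 intrinsics, pixels), "R" (3x3) and "t" (3): a world point X has camera coordinates R X + t. Camera axes: x right, y down, z forward; pixel columns grow to the right and rows downward; lengths in m; the calibration is good to about 2 mm. A picture is of the moment at which its call begins. There is no depth.
- close_job(): hands the job in; it is judged then, once.
The state is a dict: "time_s": time; "joints": joint angles; "qd": joint speeds; "joint_torque": joint torques, N m; "tcp_pos": TCP position; "eef_rot": TCP orientation; "contact_force": force on the tool from outside, world axes, zero at the start; "moment": the same for the moment, N m; "gripper_width": finger opening in m; "gripper_force": force on a finger pad.
Only numpy, scipy, OpenCV 4.12 (cv2) and the standard library are available. Lean on these libraries where they do the work, as an engineer would, in place of code of your own. Each camera call takes 0.05 s, during which the arm holds its last target. There are 200 camera calls.

## Working session

There is one attempt and no reset: what is moved stays moved. The work goes in short steps, Python scripts to look and compute and a shell command to move; the robot and the scene stay as the last step left them, time stands still between calls to the robot, and variables do not carry over. Pictures are saved under pics/ and viewed, at most 14 in all, crops included, and the job is handed in when it is done.

```bash
ls; mkdir -p pics; python3 - <<'E'
from plant import *
import cv2,numpy as np
s=get_state();print({k:np.round(v,3) for k,v in s.items()},hold_point_z)
for n in("top","scene"):
    c=capture(n);cv2.imwrite(f"pics/{n}0.png",c["color"]);np.savez(f"{n}0.npz",**c)
    print(n,c["mtx"].round(1).tolist(),c["R"].round(3).tolist(),c["t"].round(3))
E
```

```text
pics
{'time_s': np.float64(0.0), 'joints': array([-5.3910e+01,  2.0591e+01,  6.3200e-01, -1.9000e-02, -7.0135e+01,
       -1.6508e+01]), 'qd': array([-0.032, -0.1  ,  0.083,  0.028, -0.03 , -0.076]), 'joint_torque': array([-2.0000e-03, -5.8272e+01,  2.9304e+01,  6.9970e+00,  7.0000e-03,
       -0.0000e+00]), 'tcp_pos': array([ 0.226, -0.636,  0.226]), 'eef_rot': array([ 1.79905e+02, -1.00000e-02, -1.60425e+02]), 'contact_force': array([ 0.496,  0.399, -0.927]), 'moment': array([-0.041,  0.031, -0.011]), 'gripper_force': np.float64(0.0), 'gripper_width': np.float64(0.088)} 0.0188
top [[542.5, 0.0, 273.5], [0.0, 542.5, 214.8], [0.0, 0.0, 1.0]] [[0.041, -0.999, -0.001], [-0.976, -0.04, -0.216], [0.216, 0.01, -0.976]] [-0.045  0.6    1.305]
scene [[500.7, 0.0, 283.9], [0.0, 500.7, 207.8], [0.0, 0.0, 1.0]] [[-0.326, -0.945, -0.016], [-0.61, 0.223, -0.761], [0.723, -0.238, -0.649]] [0.182 0.396 1.2  ]
```

View pics/top0.png

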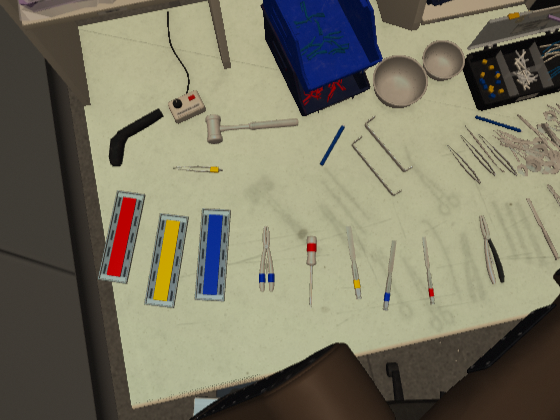

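View pics/scene0.png

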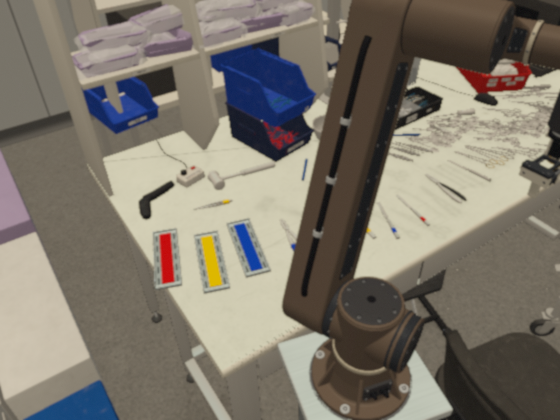

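The top view shows the trays at about (122,237) red, (167,260) yellow and (213,255) blue. The osteotomes are at (355,265) yellow, (389,275) blue and (429,270) red. The rongeur is at (266,260), the trocar at (311,270) and the tweezers at (198,169). Next I'll segment them.

```bash
cat > h.py <<'E'
import numpy as np,cv2
def ray(c,uv,z):
    R,t=c["R"],c["t"];o=-R.T@t
    d=np.linalg.solve(c["mtx"],np.c_[np.atleast_2d(uv),np.ones(len(np.atleast_2d(uv)))].T).T@R
    return (o+d*((z-o[2])/d[:,2])[:,None])
def cmask(img,col):
    h=cv2.cvtColor(img,cv2.COLOR_BGR2HSV);H,S,V=cv2.split(h)
    m={'red':(H<8)|(H>172),'yellow':(H>18)&(H<32),'blue':(H>105)&(H<125)}[col]
    return (m&(S>130)&(V>70)).astype(np.uint8)*255
def blobs(img,col,amin=15):
    cs,_=cv2.findContours(cmask(img,col),cv2.RETR_EXTERNAL,cv2.CHAIN_APPROX_NONE)
    return [k for k in cs if cv2.contourArea(k)>amin]
E
python3 - <<'E'
from h import *
c=dict(np.load("top0.npz"));im=c["color"]
for col in('red','yellow','blue'):
    for k in blobs(im,col):
        M=cv2.moments(k);u=[M['m10']/M['m00'],M['m01']/M['m00']]
        if 150<u[1]<320:
            p=ray(c,k[:,0].astype(float),.008)[:,:2].astype(np.float32)
            r=cv2.minAreaRect(p*1000)
            print(col,np.round(u,1),ray(c,u,.008)[0].round(4),np.round(r[0],1),np.round(r[1],1),round(r[2],1))
# bars: local background difference
g=im.astype(np.int16);bg=cv2.medianBlur(im,41).astype(np.int16)
d=np.abs(g-bg).max(2).astype(np.uint8)
m=(d>35).astype(np.uint8)*255
v=np.hstack([cv2.resize(im[210:320,330:450],None,fx=3.3,fy=5,interpolation=2),cv2.cvtColor(cv2.resize(m[210:320,330:450],None,fx=3.3,fy=5,interpolation=0),8)])
cv2.imwrite("pics/crop1.png",v)
cs,_=cv2.findContours(m,cv2.RETR_EXTERNAL,cv2.CHAIN_APPROX_NONE)
for k in cs:
    r=cv2.boundingRect(k)
    if r[3]>35 and r[1]>200 and 330<r[0]<450:
        mm=np.zeros_like(m);cv2.drawContours(mm,[k],-1,255,-1);ys,xs=np.nonzero(mm)
        p=ray(c,np.c_[xs,ys].astype(float),.006)[:,:2];mu=p.mean(0);w,V=np.linalg.eigh(np.cov(p.T));a=V[:,1]*np.sign(V[0,1])
        s=(p-mu)@a;print(r,mu.round(4),np.degrees(np.arctan2(a[1],a[0])).round(1),'ends',(mu+a*s.min()).round(4),(mu+a*s.max()).round(4),(np.ptp(s)).round(4))
E
```

```text
red [430.9 292.1] [ 0.4281 -0.43    0.008 ] [ 428.3 -430.4] [10.2 20.8] 88.8
red [311.  246.9] [ 0.5324 -0.1213  0.008 ] [ 532.  -121.3] [21.3 20.8] 1.6
red [121.2 236.6] [0.5392 0.3748 0.008 ] [541.4 374.6] [ 36.4 208.7] 83.8
yellow [356.3 283.3] [ 0.4427 -0.2398  0.008 ] [ 442.9 -239.9] [23.  16.1] 9.9
yellow [166.2 260.1] [0.4825 0.2522 0.008 ] [484.6 252.2] [ 36.2 208.7] 85.2
yellow [214.2 169.3] [0.7323 0.1439 0.008 ] [731.6 144.4] [14.  21.7] 2.3
blue [386.6 296.6] [ 0.412  -0.3172  0.008 ] [ 412.4 -316.9] [12.7 18.3] 89.8
blue [270.5 277.5] [ 0.4486 -0.0194  0.008 ] [448.6 -19.4] [18.  12.9] 2.4
blue [261.5 277.5] [0.4476 0.0037 0.008 ] [447.7   3.7] [18.  12.9] 2.6
blue [212.4 254.6] [0.5016 0.1337 0.008 ] [503.8 133.7] [ 35.9 207.8] 89.4
(351, 260, 11, 39) [ 0.4487 -0.2392] 8.9 ends [ 0.4062 -0.2458] [ 0.5033 -0.2306] 0.0983
(424, 258, 11, 47) [ 0.4449 -0.4273] 7.9 ends [ 0.3987 -0.4337] [ 0.5158 -0.4175] 0.1183
(383, 241, 13, 70) [ 0.4565 -0.3233] -7.7 ends [ 0.3784 -0.3128] [ 0.5571 -0.3368] 0.1803
```

View pics/crop1.png

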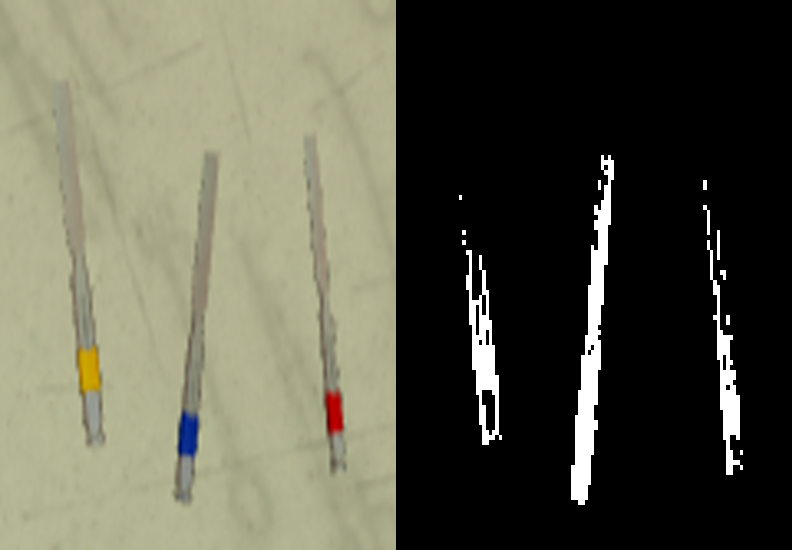

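The crop shows the bars clearly. In crop pixels the butt and tip ends are: yellow (96,443)/(61,83), blue (183,502)/(211,152), red (339,472)/(310,135). I'll combine these ends with the tape positions to get the grasp poses.

```bash
cat > go.py <<'E'
import sys,numpy as np
from plant import get_state
def delta(x,y,z,yaw):
    s=get_state();p=s["tcp_pos"];ps=s["eef_rot"][2]
    sp=(ps-yaw+180)%360-180
    a=np.radians(yaw);dx,dy=x-p[0],y-p[1];c,n=np.cos(a),np.sin(a)
    print("t",round(float(s["time_s"]),2),"pos",p.round(4),"rot",s["eef_rot"].round(2),"| spin first",round(sp/360,4),"(deg %.1f)"%sp,"then tx ty tz",np.round([(c*dx+n*dy)/.15,(n*dx-c*dy)/.15,(p[2]-z)/.15],3))
if __name__=="__main__": delta(*map(float,sys.argv[1:5]))
E
python3 - <<'E'
from h import *
c=dict(np.load("top0.npz"))
f=lambda x,y:(330+x/3.3,210+y/5)
for n,b,t,L in(('red',(339,472),(310,135),.175),('blue',(183,502),(211,152),.183),('yellow',(96,443),(61,83),.191)):
    P=ray(c,[f(*b)],.006)[0][:2];Q=ray(c,[f(*t)],.003)[0][:2]
    a=(Q-P)/np.linalg.norm(Q-P);mid=(P+Q)/2
    print(n,P.round(4),Q.round(4),'len',np.linalg.norm(Q-P).round(4),L,'ang',np.degrees(np.arctan2(a[1],a[0])).round(1),'grip',(mid-.02*a).round(4),'tape',(mid-.058*a).round(4))
for n,x,y,g in(('red',.5414,.3746,-6.2),('yellow',.4846,.2522,-4.8),('blue',.5038,.1337,-.6)):
    a=np.radians(g);print(n,'place tcp',round(x-.02*np.cos(a),4),round(y-.02*np.sin(a),4),'yaw',g+180)
E
python3 go.py 0.4668 -0.4245 0.06 -172
```

```text
red [ 0.3974 -0.4347] [ 0.5714 -0.4164] len 0.1749 0.175 ang 6.0 grip [ 0.4645 -0.4276] tape [ 0.4267 -0.4316]
blue [ 0.3774 -0.3145] [ 0.5591 -0.3379] len 0.1832 0.183 ang -7.3 grip [ 0.4484 -0.3236] tape [ 0.4107 -0.3188]
yellow [ 0.4043 -0.2474] [ 0.5911 -0.2187] len 0.1889 0.191 ang 8.7 grip [ 0.4779 -0.2361] tape [ 0.4404 -0.2419]
red place tcp 0.5215 0.3768 yaw 173.8
yellow place tcp 0.4647 0.2539 yaw 175.2
blue place tcp 0.4838 0.1339 yaw 179.4
t 0.1 pos [ 0.2261 -0.6356  0.2257] rot [ 1.7991e+02 -1.0000e-02 -1.6042e+02] | spin first 0.0322 (deg 11.6) then tx ty tz [-1.785  1.17   1.105]
```

Lengths agree within about 2 mm, and the tape positions agree within a few millimetres. Red goes first.

```bash
python3 go.py 0.4645 -0.4276 0.05 -174
```

```text
t 0.1 pos [ 0.2261 -0.6356  0.2257] rot [ 1.7991e+02 -1.0000e-02 -1.6042e+02] | spin first 0.0377 (deg 13.6) then tx ty tz [-1.726  1.213  1.171]
```

```bash
python3 -m inch '0 0 0 0.019 0.4; 0 0 0 0.0187 0.4; -0.29 0.2 0.19 0 0.4; -0.29 0.2 0.19 0 0.4; -0.29 0.2 0.2 0 0.4; -0.29 0.2 0.2 0 0.4; -0.29 0.2 0.2 0 0.4; -0.276 0.213 0.19 0 0.4' 25; python3 -m inch '0 0 0 0 0.4;0 0 0 0 0.4;0 0 0 0 0.4;0 0 0 0 0.4;0 0 0 0 0.4;0 0 0 0 0.4;0 0 0 0 0.4;0 0 0 0 0.4'; python3 go.py 0.4645 -0.4276 0.0025 -174
python3 - <<'E'
from plant import capture;import cv2
c=capture("wrist");cv2.imwrite("pics/w1.png",c["color"])
E
```

```text
time_s: 1.1
tcp_pos: [0.4656, -0.4265, 0.0498]
eef_rot: [180.0, -0.0, -174.0]
contact_force: [0.5, -1.2, -0.4]
gripper_width: 0.0355
gripper_force: 0.0
time_s: 2.1
tcp_pos: [0.4646, -0.4279, 0.0511]
eef_rot: [180.0, -0.0, -174.0]
contact_force: [0.1, 1.0, 0.6]
gripper_width: 0.0351
gripper_force: 0.0
t 2.1 pos [ 0.4646 -0.4279  0.0511] rot [ 180.     -0.   -173.99] | spin first 0.0 (deg 0.0) then tx ty tz [0.001 0.002 0.324]
```

View pics/w1.png

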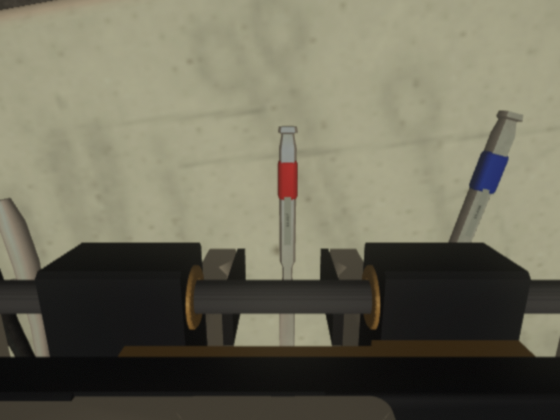

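The wrist view shows the red bar upright at column 287, centred between the fingers, which stand at about 240 and 322. Next I descend and grip, then check.

```bash
python3 -m inch '0 0 0.12 0 0.4; 0 0 0.12 0 0.4; 0 0 0.08 0 0.4; 0 0 0 0 0.4; 0 0 0 0 0; 0 0 0 0 0; 0 0 0 0 0; 0 0 0 0 0' 25;  python3 go.py 0.5215 0.3768 0.06 173.8
```

```text
time_s: 3.15
tcp_pos: [0.4647, -0.4278, 0.0032]
eef_rot: [-180.0, 0.0, -174.0]
contact_force: [-0.2, 0.3, -0.4]
gripper_width: 0.0096
gripper_force: 25.0
t 3.15 pos [ 0.4647 -0.4278  0.0032] rot [-1.8000e+02  1.0000e-02 -1.7399e+02] | spin first 0.0339 (deg 12.2) then tx ty tz [ 0.203  5.374 -0.379]
```

```bash
python3 -m inch '0 0 -0.15 0 0; 0 0 -0.25 0 0; 0 0 -0.2 0 0; 0 0 0 0.017 0; 0 0 0 0.017 0; 0 0.15 0 0 0; 0 0.25 0 0 0; 0 0.3 0 0 0' 30; python3 -m inch '0.025 0.33 0 0 0;0.025 0.33 0 0 0;0.025 0.33 0 0 0;0.025 0.33 0 0 0;0.025 0.33 0 0 0;0.025 0.33 0 0 0;0.025 0.33 0 0 0;0.025 0.33 0 0 0'; python3 -m inch '0 0.33 0 0 0;0 0.33 0 0 0;0 0.33 0 0 0;0 0.33 0 0 0;0 0.33 0 0 0;0 0.2 0 0 0;0 0.12 0 0 0;0 0.064 0 0 0'; python3 -m inch '0 0 0.2 0 0;0 0 0.12 0 0;0 0 0 0 0;0 0 0 0 0;0 0 0 0 0;0 0 0 0 0;0 0 0 0 0;0 0 0 0 0';python3 go.py 0.5215 0.3768 0.0115 173.8
python3 - <<'E'
from plant import capture;import cv2,numpy as np
a=capture("wrist")["color"];b=cv2.resize(capture("top")["color"][170:310,80:220],(420,420))
cv2.imwrite("pics/w2.png",np.hstack([cv2.resize(a,(380,420)),b]))
E
```

```text
time_s: 4.15
tcp_pos: [0.4758, -0.322, 0.0928]
eef_rot: [180.0, -0.0, 173.8]
contact_force: [0.7, 1.1, -0.9]
gripper_width: 0.0098
gripper_force: 30.0
time_s: 5.15
tcp_pos: [0.4884, 0.0755, 0.0932]
eef_rot: [180.0, 0.0, 173.9]
contact_force: [0.4, -0.7, -1.8]
gripper_width: 0.0095
gripper_force: 30.0
time_s: 6.15
tcp_pos: [0.5217, 0.3772, 0.0928]
eef_rot: [-180.0, -0.0, 173.8]
contact_force: [0.9, -0.1, -1.0]
gripper_width: 0.0099
gripper_force: 30.0
time_s: 7.15
tcp_pos: [0.5223, 0.3768, 0.0452]
eef_rot: [180.0, 0.0, 173.8]
contact_force: [-0.3, 0.4, -0.4]
gripper_width: 0.0094
gripper_force: 30.0
t 7.15 pos [0.5223 0.3768 0.0452] rot [179.99   0.   173.77] | spin first -0.0001 (deg -0.0) then tx ty tz [ 0.005 -0.     0.225]
```

View pics/w2.png

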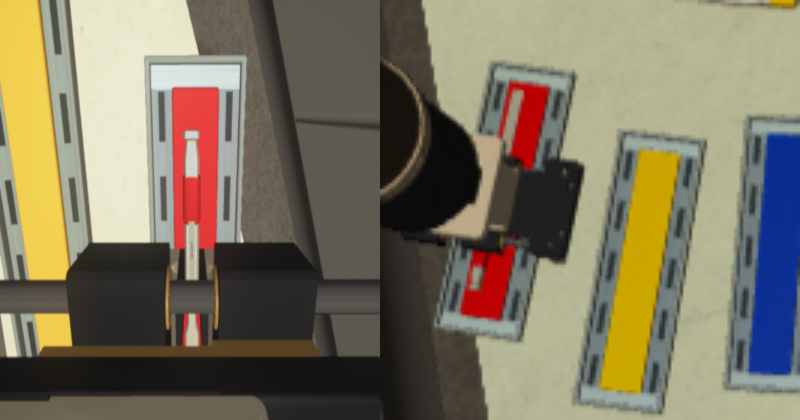

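The red bar is parallel to its strip and centred on it (bar column 192, strip 172–218). I'll lower, release and move up.

```bash
python3 -m inch '0.005 0 0.12 0 0; 0 0 0.07 0 0; 0 0 0.035 0 0; 0 0 0 0 0; 0 0 0 0 0.35; 0 0 0 0 0.35; 0 0 0 0 0.35; 0 0 -0.2 0 0.35'; python3 go.py 0.4484 -0.3236 0.05 172.5
```

```text
time_s: 8.25
tcp_pos: [0.5203, 0.3755, 0.0392]
eef_rot: [-179.8, -0.2, 173.7]
contact_force: [1.0, 0.7, 0.7]
gripper_width: 0.0305
gripper_force: 0.0
t 8.25 pos [0.5203 0.3755 0.0392] rot [-1.7977e+02 -1.6000e-01  1.7375e+02] | spin first 0.0035 (deg 1.2) then tx ty tz [-0.133 -4.683 -0.072]
```

```bash
python3 -m inch '0 0 -0.2 0.0035 0.35;0 -0.1 -0.2 0 0.35;-0.02 -0.3 0 0 0.35;-0.02 -0.34 0 0 0.35;-0.02 -0.34 0 0 0.35;-0.02 -0.34 0 0 0.35;-0.02 -0.34 0 0 0.35;-0.02 -0.34 0 0 0.35';python3 -m inch '-0.01 -0.34 0 0 0.35;0 -0.34 0 0 0.35;0 -0.34 0 0 0.35;0 -0.34 0 0 0.35;0 -0.34 0 0 0.35;0 -0.34 0 0 0.35;0 -0.34 0.1 0 0.35;0 -0.2 0.15 0 0.35'; python3 go.py 0.4484 -0.3236 0.05 172.5
python3 - <<'E'
from plant import capture;import cv2
from h import *
c=capture("top");im=c["color"]
p=ray(c,np.argwhere(cmask(im,'red')[180:300,90:160])[:,::-1]+[90.,180.],.008)
cv2.imwrite("pics/t3.png",cv2.resize(im[180:300,90:160],None,fx=5,fy=5,interpolation=2))
E
```

```text
time_s: 9.25
tcp_pos: [0.4982, 0.0607, 0.1015]
eef_rot: [180.0, 0.0, 172.5]
contact_force: [0.4, -0.7, 0.3]
gripper_width: 0.0308
gripper_force: 0.0
time_s: 10.25
tcp_pos: [0.4496, -0.3242, 0.064]
eef_rot: [-180.0, 0.1, 172.4]
contact_force: [0.7, 0.8, 0.7]
gripper_width: 0.0307
gripper_force: 0.0
t 10.25 pos [ 0.4496 -0.3242  0.064 ] rot [-1.7997e+02  1.3000e-01  1.7243e+02] | spin first -0.0002 (deg -0.1) then tx ty tz [0.008 0.003 0.093]
```

View pics/t3.png

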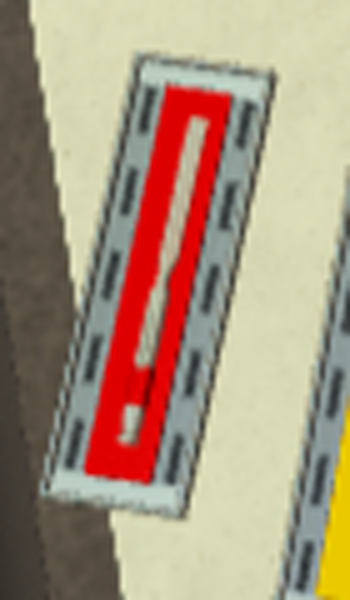

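Red lies centred and parallel, from (200,118) to (130,440) on a strip from (198,90) to (118,478). Blue is next.

```bash
python3 -m inch '0.004 0.003 0.1 0 0.35; 0 0 0.12 0 0.35; 0 0 0.12 0 0.35; 0 0 0.06 0 0.35; 0 0 0 0 0.35; 0 0 0 0 0; 0 0 0 0 0; 0 0 0 0 0' 30;  python3 go.py 0.4838 0.1339 0.06 179.4
```

```text
time_s: 11.3
tcp_pos: [0.4493, -0.3213, 0.0044]
eef_rot: [-180.0, 0.1, 172.5]
contact_force: [-0.3, 1.8, 3.5]
gripper_width: 0.011
gripper_force: 30.0
t 11.3 pos [ 0.4493 -0.3213  0.0044] rot [-1.7999e+02  6.0000e-02  1.7251e+02] | spin first -0.0191 (deg -6.9) then tx ty tz [-0.198  3.037 -0.371]
```

```bash
python3 -m inch '0 0 -0.1 0 0; 0 0 -0.25 0 0; 0 0 -0.25 0 0; 0 0 0 -0.0191 0; 0 0.2 0 0 0; 0 0.3 0 0 0;-0.03 0.33 0 0 0;-0.03 0.33 0 0 0' 30; python3 -m inch '-0.03 0.33 0 0 0;-0.03 0.33 0 0 0;-0.03 0.33 0 0 0;-0.03 0.33 0 0 0;-0.018 0.33 0 0 0;0 0.15 0 0 0;0 0.077 0.1 0 0;0 0 0.2 0 0'; python3 -m inch '0 0 0 0 0;0 0 0 0 0;0 0 0 0 0;0 0 0 0 0;0 0 0 0 0;0 0 0 0 0;0 0 0 0 0;0 0 0 0 0';python3 go.py 0.4838 0.1339 0.0125 179.4
python3 - <<'E'
from plant import capture;import cv2,numpy as np
a=capture("wrist")["color"];b=cv2.resize(capture("top")["color"][180:320,150:290],(420,420))
cv2.imwrite("pics/w4.png",np.hstack([cv2.resize(a,(380,420)),b]))
E
```

```text
time_s: 12.3
tcp_pos: [0.4598, -0.1461, 0.0949]
eef_rot: [180.0, 0.1, 179.4]
contact_force: [1.4, 0.2, -0.7]
gripper_width: 0.0108
gripper_force: 30.0
time_s: 13.3
tcp_pos: [0.4841, 0.1349, 0.0491]
eef_rot: [179.9, 0.1, 179.4]
contact_force: [0.6, -0.3, -1.8]
gripper_width: 0.0108
gripper_force: 30.0
time_s: 14.3
tcp_pos: [0.4834, 0.134, 0.0488]
eef_rot: [-180.0, -0.0, 179.4]
contact_force: [-1.0, 0.0, -0.3]
gripper_width: 0.0109
gripper_force: 30.0
t 14.3 pos [0.4834 0.134  0.0488] rot [-180.     -0.    179.39] | spin first -0.0 (deg -0.0) then tx ty tz [-0.003 -0.001  0.242]
```

View pics/w4.png

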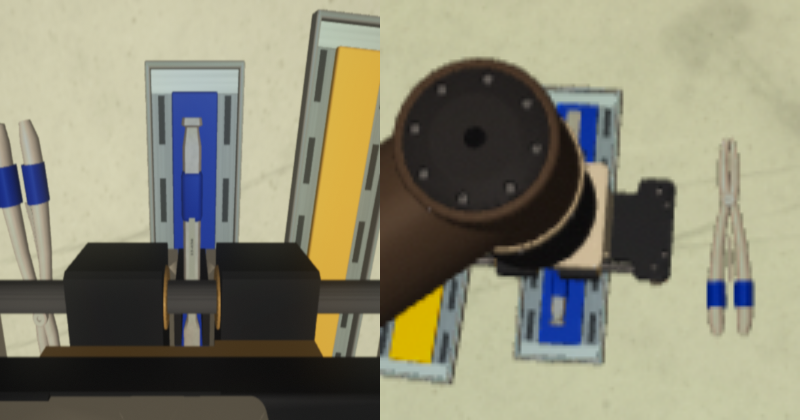

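Blue is aligned over its strip (bar column 192, strip 172–218). I'll lower and release it, then go to yellow.

```bash
python3 -m inch '0 0 0.12 0 0; 0 0 0.08 0 0; 0 0 0.042 0 0; 0 0 0 0 0; 0 0 0 0 0.35; 0 0 0 0 0.35; 0 0 0 0 0.35; 0 0 -0.2 0 0.35'; python3 go.py 0.4779 -0.2361 0.05 -171.2
```

```text
time_s: 15.4
tcp_pos: [0.482, 0.133, 0.0412]
eef_rot: [-179.9, -0.2, 179.4]
contact_force: [0.6, 0.9, 0.2]
gripper_width: 0.0302
gripper_force: 0.0
t 15.4 pos [0.482  0.133  0.0412] rot [-179.85   -0.21  179.37] | spin first -0.0262 (deg -9.4) then tx ty tz [ 0.404 -2.428 -0.059]
```

```bash
python3 -m inch '0 0 -0.25 0 0.35;0 0 -0.15 -0.0262 0.42;0.05 -0.15 0 0 0.42;0.05 -0.3 0 0 0.42;0.05 -0.3 0 0 0.42;0.05 -0.3 0 0 0.42;0.05 -0.3 0 0 0.42;0.05 -0.3 0 0 0.42';python3 -m inch '0.05 -0.3 0 0 0.42;0.05 -0.3 0 0 0.42;0 -0.178 0.15 0 0.42;0 0 0.15 0 0.42;0 0 0 0 0.42;0 0 0 0 0.42;0 0 0 0 0.42;0 0 0 0 0.42'; python3 go.py 0.4779 -0.2361 0.0032 -171.2
python3 - <<'E'
from plant import capture;import cv2,numpy as np
a=capture("wrist")["color"];b=cv2.resize(capture("top")["color"][190:310,180:300],(420,420))
cv2.imwrite("pics/w5.png",np.hstack([cv2.resize(a,(380,420)),b]))
E
```

```text
time_s: 16.4
tcp_pos: [0.4755, -0.1196, 0.1017]
eef_rot: [180.0, -0.1, -171.3]
contact_force: [0.7, -0.5, 0.0]
gripper_width: 0.0367
gripper_force: 0.0
time_s: 17.4
tcp_pos: [0.4804, -0.2349, 0.0583]
eef_rot: [-180.0, 0.1, -171.2]
contact_force: [0.3, -0.7, -0.2]
gripper_width: 0.0365
gripper_force: 0.0
t 17.4 pos [ 0.4804 -0.2349  0.0583] rot [-1.7998e+02  8.0000e-02 -1.7115e+02] | spin first 0.0001 (deg 0.0) then tx ty tz [ 0.018 -0.005  0.367]
```

View pics/w5.png

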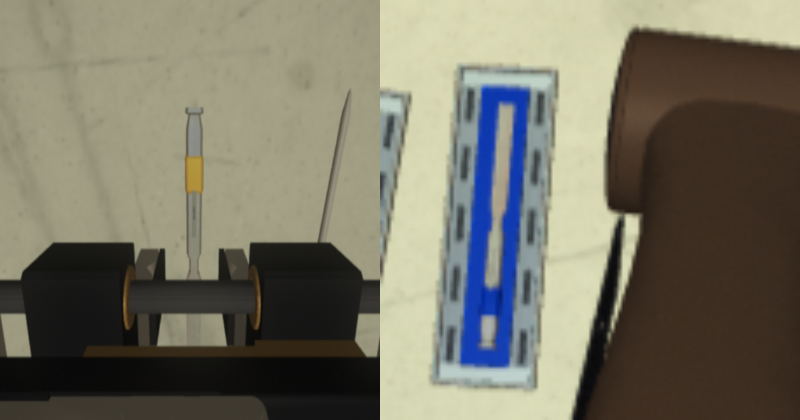

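Blue is placed well, from (506,105) to (487,347) inside a strip from (505,87) to (487,367). The yellow bar stands at column 194 between fingers at about 157 and 225. I'll grip it.

```bash
python3 -m inch '0.018 -0.005 0.1 0 0.42; 0 0 0.12 0 0.42; 0 0 0.1 0 0.42; 0 0 0.045 0 0.42; 0 0 0 0 0.42; 0 0 0 0 0; 0 0 0 0 0; 0 0 0 0 0' 30;  python3 go.py 0.4647 0.2539 0.06 175.2
```

```text
time_s: 18.5
tcp_pos: [0.4777, -0.2362, 0.0032]
eef_rot: [-180.0, 0.0, -171.2]
contact_force: [-0.6, 0.7, 2.0]
gripper_width: 0.0136
gripper_force: 30.0
t 18.5 pos [ 0.4777 -0.2362  0.0032] rot [-1.7999e+02  5.0000e-02 -1.7118e+02] | spin first 0.0378 (deg 13.6) then tx ty tz [ 0.36   3.249 -0.379]
```

```bash
python3 -m inch '0 0 -0.1 0 0; 0 0 -0.25 0 0; 0 0 -0.25 0 0; 0 0 0 0.0189 0; 0 0 0 0.0189 0; 0.05 0.2 0 0 0; 0.05 0.3 0 0 0;0.05 0.33 0 0 0' 30; python3 -m inch '0.05 0.33 0 0 0;0.05 0.33 0 0 0;0.05 0.33 0 0 0;0.06 0.33 0 0 0;0 0.33 0 0 0;0 0.33 0 0 0;0 0.33 0 0 0;0 0.109 0 0 0'; python3 -m inch '0 0 0.15 0 0;0 0 0.15 0 0;0 0 0 0 0;0 0 0 0 0;0 0 0 0 0;0 0 0 0 0;0 0 0 0 0;0 0 0 0 0';python3 go.py 0.4647 0.2539 0.0115 175.2
python3 - <<'E'
from plant import capture;import cv2,numpy as np
cv2.imwrite("pics/w6.png",capture("wrist")["color"])
E
```

```text
time_s: 19.5
tcp_pos: [0.4653, -0.1094, 0.0938]
eef_rot: [180.0, 0.1, 175.1]
contact_force: [0.4, 1.6, -1.0]
gripper_width: 0.0137
gripper_force: 30.0
time_s: 20.5
tcp_pos: [0.4647, 0.2566, 0.0938]
eef_rot: [179.9, 0.1, 175.3]
contact_force: [-0.1, 0.3, -1.0]
gripper_width: 0.0134
gripper_force: 30.0
time_s: 21.5
tcp_pos: [0.4643, 0.2539, 0.0479]
eef_rot: [180.0, 0.0, 175.2]
contact_force: [-0.1, -0.2, 0.1]
gripper_width: 0.0137
gripper_force: 30.0
t 21.5 pos [0.4643 0.2539 0.0479] rot [1.7999e+02 1.0000e-02 1.7521e+02] | spin first 0.0 (deg 0.0) then tx ty tz [-0.003  0.     0.243]
```

View pics/w6.png

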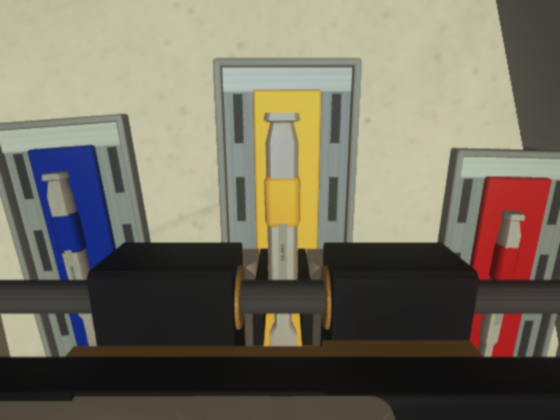

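Yellow is centred and parallel over its strip (bar column 283, strip 254–320). I'll lower, release and withdraw.

```bash
python3 -m inch '0 0 0.12 0 0; 0 0 0.08 0 0; 0 0 0.043 0 0; 0 0 0 0 0; 0 0 0 0 0.35; 0 0 0 0 0.35; 0 0 0 0 0.35; 0 0 -0.2 0 0.35'; python3 -m inch '0 0 -0.3 0 0.35;0 0 -0.3 0 0.35;0 -0.3 0 0 0.35;0 -0.34 0 0 0.35;0 -0.34 0 0 0.35;0 -0.34 0 0 0.35;0 -0.34 0 0 0.35;0 -0.34 0 0 0.35';python3 -m inch '0 -0.3 0 0 0.35;0 -0.3 0 0 0.35;0 -0.2 0 0 0.35;0 0 0 0 0.35;0 0 0 0 0.35;0 0 0 0 0.35;0 0 0 0 0.35;0 0 0 0 0.35'
python3 - <<'E'
from plant import capture;import cv2
im=capture("top")["color"]
cv2.imwrite("pics/t7.png",cv2.resize(im[150:330,90:330],(800,600),interpolation=2))
E
```

```text
time_s: 22.55
tcp_pos: [0.4631, 0.2527, 0.0399]
eef_rot: [-179.8, -0.2, 175.2]
contact_force: [0.7, 0.4, 0.4]
gripper_width: 0.0306
gripper_force: 0.0
time_s: 23.55
tcp_pos: [0.439, -0.0465, 0.1317]
eef_rot: [180.0, 0.1, 175.2]
contact_force: [1.0, 0.1, -0.1]
gripper_width: 0.0308
gripper_force: 0.0
time_s: 24.55
tcp_pos: [0.4293, -0.1642, 0.1314]
eef_rot: [180.0, 0.0, 175.3]
contact_force: [-0.8, -0.8, 0.2]
gripper_width: 0.0308
gripper_force: 0.0
```

View pics/t7.png

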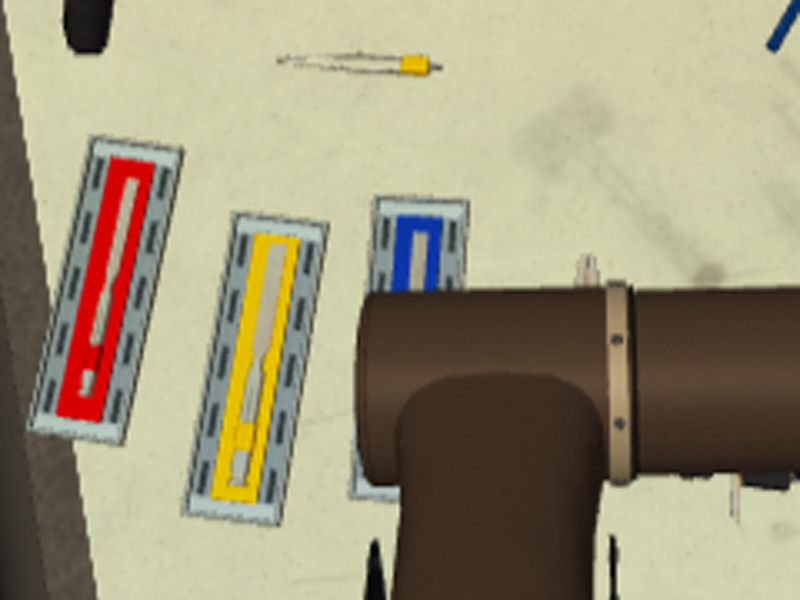

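Red and yellow lie centred on their strips. Blue is partly hidden behind the arm here, but it was already seen centred after release. The tweezers haven't moved. I'm handing in.

```bash
python3 -c "from plant import close_job;print(close_job())"
```

```text
the job is handed in; nothing more can be done
None
```

All three osteotomes were laid flat and centred on their own-colour strips at about 25 s of the 104 s allowed, the arm never worked at the trocar, rongeur or tweezers, and the job is handed in; no verdict was returned.

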